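# Touch off a vegetable slicer, then lock its blade guard on

### The job

The slicer on the black mat is to be put away, so its blade guard must be locked on; nobody measured where on the mat the slicer stands. Touch it off gently with your fingertips: first its long near side well towards the right, then the same side well towards the left, then its flat left end. Then take the green guard by its black handle, lower its four feet into the four openings in the rails, slide it towards the slicer's handle until it clicks and stops, and let go; push nothing hard and leave the other things alone.

Things in the scene. Friction and masses are not known exactly. Their poses are not given: they have to be found in the camera images.
- mat: Black rubber mat, fixed, 170 (x) x 300 (y) x 3 mm; origin: centre of its underside; z up. The fixed slicer stands on it, put there by eye: its centre is up to 12 mm off the mat's centre in the mat's x and in y, its axes up to 0.08 rad off the mat's. No reading gives this; find it by touch. Slicer axes: x across, y along to its flat left end, z up, origin under its centre.
- mat_top (a point): Centre of the mat's upper face, on which the slicer stands. The slicer's white deck: 124 (x) x 260 mm (y), flat upright skirts from 16 to 50 mm above the mat; so the near side lies at slicer x = -62, the left end at y = +130. A clear catch tray, 104 x 240 mm, is below. Its green loop handle sticks out of the right end from y = -130 to -186, at 26 to 42 mm height. The rails' top is at 50 mm.
- slicer_catch (a joint): Two sprung balls at slicer x +-33, y -39.5 mm, 1.4 mm above the rails; value: m pushed in. Two grooves at x = +-48 mm under steel lips, open only at y = -15.5 to 5.5 and 54.5 to 75.5 (green marks): the guard's feet drop in with guard centre at x 0, y +30. Slide it 30 mm to -y (3 to 5 N): 11 to 6 mm before home the balls yield to 5 to 15 N, then snap up; a hard stop is at home, centre 0, 0.
- guard: Green blade guard, loose, 0.18 kg, plate 112 (x) x 100 (y) x 8 mm, underside 10.5 mm above its origin; same if turned by pi about z. Origin: centre, at the level of its feet's soles; z up. Four grey feet at x +-44, y +-35 mm: stem 6 (x) x 16 (y), with flange out to x +-53. Play in the openings 1.5 mm in x, 2.5 mm in y. Seated, the plate lies on the rails: origin 39.5 mm above the mat's top.
- guard_grip (a point): Point to grip, on the axis of the guard's black handle, 42 mm above the guard's origin (8.5 mm below the handle's top). The handle is 24 mm thick along the guard's y (flat sides to pinch) and 56 mm long along x, and stands 30 mm above a 20.5 mm high base; keep fingertips 21 mm or more above the guard's origin.
- beaker: Striped stoneware beaker, 65 mm wide, 84 mm high; origin under its centre. Leave it alone.
- salt: Glass salt shaker, 44 mm wide, 90 mm high; origin under its centre. Leave it alone.
- tin: Small blue tin, 57 mm wide, 72 mm high; origin under its centre. Leave it alone.
- cup: White spotted espresso cup, 63 x 92 x 55 mm; origin under its middle. Leave it alone.

How it is judged:
By the outcome, as a careful person would: the job done as asked, in the order asked, and still so for the second after the job is handed in, with the robot touching nothing.
It also fails if it takes over 70 s, if anything falls off the work surface, if the arm or the gripper's body presses on something with over 40 N, if the wrist force passes 120 N, or if a joint passes its speed limit or range.

### The arm

A 6-joint arm with a two-finger parallel gripper is mounted at the origin on a cart in front of the work surface, level with it; the furniture and walls round the work are solid. World frame = base frame: x ahead of the robot, y to its left, z up, the work surface at z = 0. Lengths are in m, angles in rad, forces in N, time in s.
With the tool pointing down it reaches from about 0.3 to 0.775 m from the base axis. Payload 14.6 kg.
Tool frame: the origin (TCP) lies at the very end of the fingers, on their centre line; the grasp point (between the pads) lies 19 mm behind it; z points along the fingers, y is the line along which they close (so a half turn about z gives the same grasp; the last joint's range is limited). The gripper opens to 85 mm and grips with 20 to 120 N. Pads are 22 mm wide; open, the fingers measure 114 mm over their backs; the gripper's body (76 mm by 85 mm) begins 54 mm behind the grasp point. The pads swing forward as they close: fully open they stand 13 mm farther back than shut.
Start: joints at [1.277, 0.3, 1.521, -0, 1.321, -0.067], TCP at [0.124, 0.536, 0.231] pointing down, gripper open.
Joint ranges: [-3.03, 3.03], [-0.79, 2.21], [0.23, 2.52], [-1.04, 4.18], [0, 3.07], [-2.55, 2.55]. Speed limits (rad/s): [2.22, 2.22, 2.57, 3.14, 3.14, 3.14].

### API

Orientations are given as a unit quaternion [x, y, z, w].
In Python, from plant import bot gives the robot as it stands. The module is installed in compiled form; this text tells all that it offers.
- The arm moves only by the tool servo_tool, never from a script. Its argument "commands" is a list of rows, each an object with "gripper": the finger opening in m, from 0 to 0.0854; "slide": the shift along the tool's x, y, z in m, a list of three; "rotation": the turn, a rotation vector about the tool's x, y, z in degrees, a list of three. A call has 1 to 10 rows; each row shifts and turns the commanded pose from where the row before left it, along the tool's axes as they then stand; what a row does not reach is not made up. A row lasts 1/10 s, in which the tool goes at most 50 mm and 8.59 degrees, less where a joint would pass 70% of its speed; a pose out of reach is approached as far as the arm can. A call is refused whole if a number of a shift passes 0.05 or a number of a turn 8.59, either way. A call with a gripper value outside its range is refused whole. The fingers move at their own pace and stop on an object; "force" is the grip in N (left out, the last holds). Time passes only in rows, so rows that do not move let the fingers close. It gives the time, the measured TCP pose, the force, the opening and the grip force at its end, in the units of the state.
- bot.sense(): the state, without advancing time (a new reading comes with each control period).
- bot.capture(name): name is "side" or "top"; returns a dict with "image" (480x640x3 uint8, blue, green, red), "mtx" (3x3 intrinsics, pixels), "rvec" (rotation vector, rad) and "tvec" (3), from world to camera coordinates, as OpenCV has them. Camera axes: x right, y down, z forward; pixel columns grow to the right and rows downward; lengths in m; the calibration is good to about 2 mm. A picture is of the moment at which its call begins. There is no depth.
- bot.finish_job(): hands the job in; it is judged then, once.
The state is a dict: "time_s": time; "joint_pos": joint angles; "joint_velocities": joint speeds; "joint_efforts": joint torques, N m; "tcp_pos": TCP position; "tcp_rot": TCP orientation; "contact_force": force on the tool from outside, world axes, zero at the start; "moment": the same for the moment, N m; "width": finger opening in m; "grasp_force": force on a finger pad.
Only numpy, scipy, OpenCV 4.12 (cv2) and the standard library are available. Lean on these libraries where they do the work, as an engineer would, in place of code of your own. Each camera call takes 0.05 s, during which the arm holds its last target. There are 200 camera calls.

## Working session

There is one attempt and no reset: what is moved stays moved. The work goes in short steps, Python scripts to look and compute and a tool call to move; the robot and the scene stay as the last step left them, time stands still between calls to the robot, and variables do not carry over. Pictures are saved under pics/ and viewed, at most 10 in all, crops included, and the job is handed in when it is done.

Besides the shell and the picture viewer there is one more tool, called after "Call:" in YAML: its name, and indented under it one key for each argument. servo_tool: Moves the arm, as the interface text tells. Its arguments: {"type":"object","properties":{"commands":{"type":"array","items":{"type":"object","properties":{"gripper":{"type":"number"},"slide":{"type":"array","items":{"type":"number"}},"rotation":{"type":"array","items":{"type":"number"}}}}},"force":{"type":"number"}},"required":["commands"]}

```bash
mkdir -p pics; python3 - <<'E'
from plant import bot
import cv2
s=bot.sense();print({k:s[k] for k in('time_s','tcp_pos','tcp_rot','contact_force','width')})
for n in('top','side'):
    c=bot.capture(n);cv2.imwrite(f'pics/{n}0.png',c['image']);print(n,c['mtx'].tolist() if hasattr(c['mtx'],'tolist') else c['mtx'],c['rvec'],c['tvec'])
E
```

```text
{'time_s': 0.0, 'tcp_pos': array([0.1236196 , 0.53568776, 0.23072482]), 'tcp_rot': array([ 1.13159017e-01,  9.93576724e-01, -5.66258603e-04, -9.63537246e-05]), 'contact_force': array([ 0.5271936 ,  0.8150352 , -0.03516038]), 'width': 0.08556056122032807}
top [[571.8286381605764, 0.0, 326.62834001778003], [0.0, 571.8286381605764, 237.18451244150998], [0.0, 0.0, 1.0]] [ 2.13466473 -2.17944583  0.1612693 ] [-0.09778067  0.54100156  1.16225394]
side [[581.6956897348607, 0.0, 317.3628543320429], [0.0, 581.6956897348607, 235.9450967855541], [0.0, 0.0, 1.0]] [ 2.04826812 -0.02256082 -0.00575619] [-0.56404687  0.03535611  1.27675805]
```

View pics/top0.png

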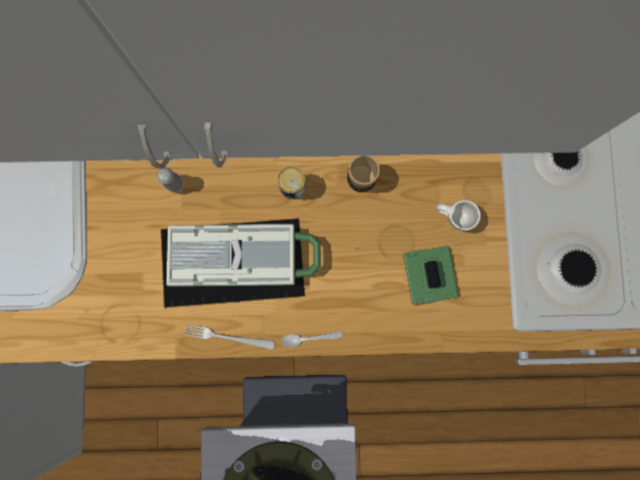

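View pics/side0.png

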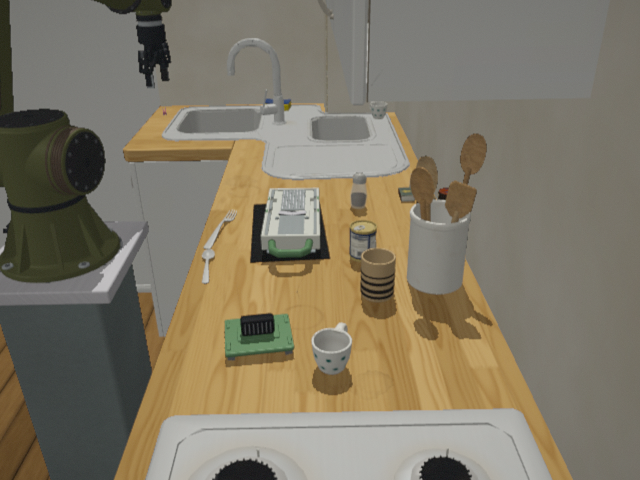

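The top view (up is +x, left is +y) shows the mat with its corners near (162,230), (298,220), (304,296) and (165,306). The deck spans about (167,226) to (295,284), and the slicer's handle is at (310,255). The guard is at (431,275) with its black handle along the image's vertical. The side view shows the guard at (258,335) standing on its feet, with free space around the near side of the slicer.

```bash
cat > h.py <<'E'
import cv2,numpy as np
from plant import bot
def cap(n):
    c=bot.capture(n);R=cv2.Rodrigues(np.array(c['rvec']))[0];return c['image'],np.array(c['mtx']),R,np.array(c['tvec']).ravel()
def ray(cam,p,z):
    _,K,R,t=cam;o=-R.T@t;p=np.atleast_2d(np.array(p,float))
    d=np.c_[p,np.ones(len(p))]@np.linalg.inv(K).T@R
    return o+d*((z-o[2])/d[:,2])[:,None]
def big(mask,x0,y0,x1,y1):
    m=np.zeros(mask.shape,np.uint8);m[y0:y1,x0:x1]=mask[y0:y1,x0:x1].astype(np.uint8)*255
    cs=cv2.findContours(m,cv2.RETR_EXTERNAL,cv2.CHAIN_APPROX_NONE)[0];return max(cs,key=cv2.contourArea)
def rect(cam,c,z):
    w=ray(cam,c[:,0,:],z)[:,:2].astype(np.float32)*1000
    r=cv2.minAreaRect(w);return np.round(r[0],1),np.round(r[1],1),round(r[2],2)
E
python3 - <<'E'
from h import *
cam=cap('top');im=cam[0].astype(int);b,g,r=im[...,0],im[...,1],im[...,2]
print('camC',-cam[2].T@cam[3])
dark=im.max(2)<60
wood=(r-b>40)
print('mat',rect(cam,big(~wood,150,212,300,315),.003))
mc=big(dark,150,212,312,315);print('matdark',rect(cam,mc,.003))
print('deck',rect(cam,big(im.min(2)>150,150,212,312,315),.053))
gr=(g-r>15)&(g-b>0)
print('guard',rect(cam,big(gr,390,235,475,320),.0185))
print('handle',rect(cam,big(dark,415,250,450,300),.0505))
im2=cv2.resize(cam[0][205:325,140:320],None,fx=4,fy=4,interpolation=2);cv2.imwrite('pics/c1.png',im2)
E
```

```text
camC [ 0.37646129 -0.09132871  1.22597469]
mat (array([494. ,  95.6]), array([172. , 297.2]), 2.24)
matdark (array([492.8,  93.7]), array([163.4, 296.9]), 3.17)
deck (array([504.9,  91.6]), array([256.6, 122.2]), 89.23)
guard (array([ 456.6, -326.9]), array([109.6,  97.4]), 7.9)
handle (array([ 455.9, -325.5]), array([55. , 26.7]), 7.6)
```

View pics/c1.png

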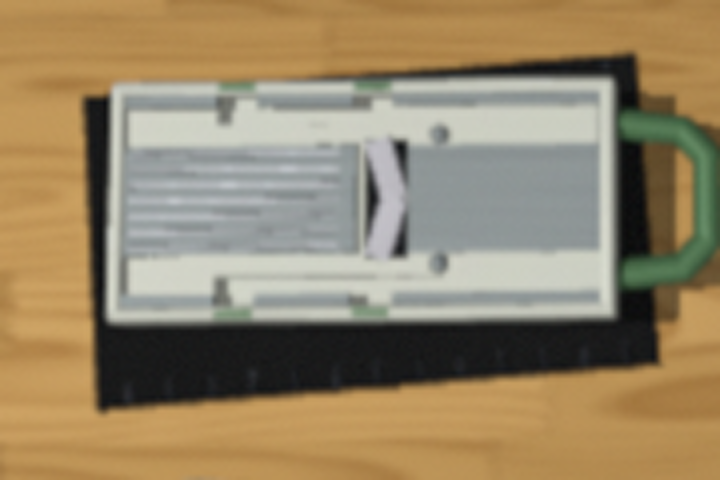

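The mat is at about (493,95), and the slicer, by camera only, is near (505,92) with yaw about -0.8°. The guard is at (456,-326) with yaw about 7.7°. I'll set out for the first touch, on the near side towards the right.

Call:
servo_tool:
  commands:
    - {"gripper":0,"rotation":[0,0,-6.1]}
    - {"gripper":0,"rotation":[0,0,-6.1]}
    - {"slide":[-0.0225,-0.0425,0]}
    - {"slide":[-0.0225,-0.0425,0]}
    - {"slide":[-0.0225,-0.0425,0]}
    - {"slide":[-0.0225,-0.0425,0]}
    - {"slide":[-0.0225,-0.0425,0]}
    - {"slide":[-0.0225,-0.0425,0]}
    - {"slide":[-0.0225,-0.0425,0]}
    - {"slide":[-0.0225,-0.0425,0]}
  force: 40

```text
validation failed for argument at $.co...
```

```bash
cat >> h.py <<'E'
from scipy.spatial.transform import Rotation as Ro
def to(x,y,z,off=(0,0)):
    s=bot.sense();R=Ro.from_quat(s['tcp_rot']);M=R.as_matrix();d=np.array([x,y,z])-s['tcp_pos']
    print('t',round(s['time_s'],2),'tcp',np.round(s['tcp_pos']*1000,2),'F',np.round(s['contact_force'],2),'w',round(s['width'],4),'gf',round(float(np.max(s['grasp_force'])),1))
    print('x-axis deg',round(np.degrees(np.arctan2(M[1,0],M[0,0])),2),'zaxis',np.round(M[:,2],4),'tool delta mm',np.round(M.T@d*1000,2))
E
python3 -c "
from h import *
to(.415,-.003,.038)"
```

```text
t 0.15 tcp [123.62 535.72 230.84] F [ 0.03 -0.25 -0.19] w 0.0851 gf 0.0
x-axis deg 167.01 zaxis [-3.e-04 -9.e-04 -1.e+00] tool delta mm [-405.07 -459.23  193.24]
```

Call:
servo_tool:
  commands:
    - {"gripper":0,"slide":[0,0,0],"rotation":[0,0,-6.1]}
    - {"gripper":0,"slide":[0,0,0],"rotation":[0,0,-6.1]}
    - {"gripper":0,"slide":[-0.0225,-0.0425,0],"rotation":[0,0,0]}
    - {"gripper":0,"slide":[-0.0225,-0.0425,0],"rotation":[0,0,0]}
    - {"gripper":0,"slide":[-0.0225,-0.0425,0],"rotation":[0,0,0]}
    - {"gripper":0,"slide":[-0.0225,-0.0425,0],"rotation":[0,0,0]}
    - {"gripper":0,"slide":[-0.0225,-0.0425,0],"rotation":[0,0,0]}
    - {"gripper":0,"slide":[-0.0225,-0.0425,0],"rotation":[0,0,0]}
    - {"gripper":0,"slide":[-0.0225,-0.0425,0],"rotation":[0,0,0]}
    - {"gripper":0,"slide":[-0.0225,-0.0425,0],"rotation":[0,0,0]}
  force: 40

```text
time_s: 1.15
tcp_pos: [0.2992, 0.1917, 0.2314]
tcp_rot: [0.007, 1.0, 0.0, 0.0]
contact_force: [1.8, 0.8, 1.1]
width: 0.0001
grasp_force: 0.0
```

```bash
python3 -c "
from h import *
to(.415,-.003,.038)"
```

```text
t 1.15 tcp [299.23 191.67 231.4 ] F [1.78 0.78 1.12] w 0.0001 gf 0.0
x-axis deg 179.23 zaxis [ 5.e-04  2.e-04 -1.e+00] tool delta mm [-118.28 -193.14  193.41]
```

Call:
servo_tool:
  commands:
    - {"gripper":0,"slide":[-0.0236,-0.0386,0],"rotation":[0,0,0]}
    - {"gripper":0,"slide":[-0.0236,-0.0386,0],"rotation":[0,0,0]}
    - {"gripper":0,"slide":[-0.0236,-0.0386,0],"rotation":[0,0,0]}
    - {"gripper":0,"slide":[-0.0236,-0.0386,0],"rotation":[0,0,0]}
    - {"gripper":0,"slide":[-0.0236,-0.0386,0],"rotation":[0,0,0]}
    - {"gripper":0,"slide":[0,0,0.045],"rotation":[0,0,0]}
    - {"gripper":0,"slide":[0,0,0.045],"rotation":[0,0,0]}
    - {"gripper":0,"slide":[0,0,0.045],"rotation":[0,0,0]}
    - {"gripper":0,"slide":[0,0,0.035],"rotation":[0,0,0]}
    - {"gripper":0,"slide":[0,0,0.0234],"rotation":[0,0,0]}

```text
time_s: 2.15
tcp_pos: [0.4131, -0.0011, 0.0355]
tcp_rot: [0.007, 1.0, 0.0, -0.001]
contact_force: [0.2, 0.7, -0.0]
width: 0.0002
grasp_force: 0.0
```

Call:
servo_tool:
  commands:
    - {"gripper":0,"slide":[-0.006,0,0],"rotation":[0,0,0]}
    - {"gripper":0,"slide":[-0.003,0,0],"rotation":[0,0,0]}
    - {"gripper":0,"slide":[0,0,0],"rotation":[0,0,0]}
    - {"gripper":0,"slide":[0,0,0],"rotation":[0,0,0]}

```text
time_s: 2.55
tcp_pos: [0.424, -0.0013, 0.039]
tcp_rot: [0.007, 1.0, -0.0, 0.001]
contact_force: [0.4, -0.9, 0.4]
width: -0.0003
grasp_force: 0.0
```

```bash
python3 -c "
from h import *
to(.432,-.003,.038)
c=cap('side');cv2.imwrite('pics/s2.png',cv2.resize(c[0][120:300,190:390],None,fx=3,fy=3,interpolation=2))"
```

```text
t 2.55 tcp [423.97  -1.33  39.04] F [ 0.44 -0.88  0.38] w -0.0003 gf 0.0
x-axis deg 179.21 zaxis [ 2.1e-03 -2.0e-04 -1.0e+00] tool delta mm [-8.05 -1.56  1.06]
```

View pics/s2.png

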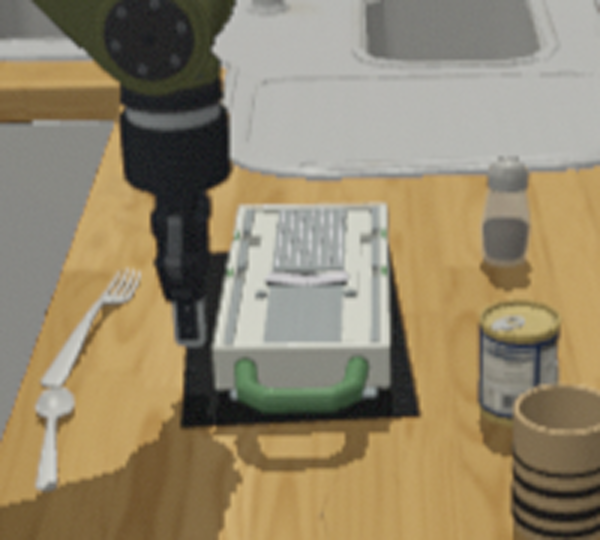

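The crop shows the closed fingertips at (190,340), a little clear of the slicer's near side at about (215,355). I'll creep in.

Call:
servo_tool:
  commands:
    - {"gripper":0,"slide":[-0.0015,0,0],"rotation":[0,0,0]}
    - {"gripper":0,"slide":[-0.001,0,0],"rotation":[0,0,0]}
    - {"gripper":0,"slide":[-0.0005,0,0],"rotation":[0,0,0]}
    - {"gripper":0,"slide":[-0.0005,0,0],"rotation":[0,0,0]}

```text
time_s: 3.0
tcp_pos: [0.4268, -0.0013, 0.0379]
tcp_rot: [0.007, 1.0, -0.0, 0.0]
contact_force: [0.5, 0.2, -0.4]
width: 0.0
grasp_force: 0.0
```

Call:
servo_tool:
  commands:
    - {"gripper":0,"slide":[-0.0005,0,0],"rotation":[0,0,0]}
    - {"gripper":0,"slide":[-0.0005,0,0],"rotation":[0,0,0]}
    - {"gripper":0,"slide":[-0.0005,0,0],"rotation":[0,0,0]}

```text
time_s: 3.3
tcp_pos: [0.4283, -0.0014, 0.0379]
tcp_rot: [0.007, 1.0, -0.0, 0.0]
contact_force: [0.5, -0.5, 0.8]
width: -0.0
grasp_force: 0.0
```

Call:
servo_tool:
  commands:
    - {"gripper":0,"slide":[-0.0005,0,0],"rotation":[0,0,0]}
    - {"gripper":0,"slide":[-0.0005,0,0],"rotation":[0,0,0]}

```text
time_s: 3.5
tcp_pos: [0.4293, -0.0014, 0.0379]
tcp_rot: [0.007, 1.0, -0.0, -0.0]
contact_force: [-0.2, -0.0, -0.3]
width: 0.0001
grasp_force: 0.0
```

Call:
servo_tool:
  commands:
    - {"gripper":0,"slide":[-0.0005,0,0],"rotation":[0,0,0]}
    - {"gripper":0,"slide":[-0.0005,0,0],"rotation":[0,0,0]}

```text
time_s: 3.7
tcp_pos: [0.4303, -0.0014, 0.0379]
tcp_rot: [0.007, 1.0, -0.0, -0.0]
contact_force: [-0.1, -0.1, 0.1]
width: -0.0
grasp_force: 0.0
```

Call:
servo_tool:
  commands:
    - {"gripper":0,"slide":[-0.0005,0,0],"rotation":[0,0,0]}

```text
time_s: 3.8
tcp_pos: [0.4308, -0.0014, 0.0379]
tcp_rot: [0.007, 1.0, 0.0, 0.0]
contact_force: [-0.3, -0.1, -0.1]
width: 0.0001
grasp_force: 0.0
```

Call:
servo_tool:
  commands:
    - {"gripper":0,"slide":[-0.0005,0,0],"rotation":[0,0,0]}

```text
time_s: 3.9
tcp_pos: [0.4313, -0.0014, 0.0379]
tcp_rot: [0.007, 1.0, 0.0, -0.0]
contact_force: [0.2, 0.1, 0.0]
width: 0.0001
grasp_force: 0.0
```

Call:
servo_tool:
  commands:
    - {"gripper":0,"slide":[-0.0005,0,0],"rotation":[0,0,0]}

```text
time_s: 4.0
tcp_pos: [0.4318, -0.0014, 0.0379]
tcp_rot: [0.007, 1.0, -0.0, 0.0]
contact_force: [0.3, -0.5, 0.1]
width: -0.0001
grasp_force: 0.0
```

Call:
servo_tool:
  commands:
    - {"gripper":0,"slide":[-0.0005,0,0],"rotation":[0,0,0]}

```text
time_s: 4.1
tcp_pos: [0.4323, -0.0014, 0.0379]
tcp_rot: [0.007, 1.0, -0.0, 0.0]
contact_force: [-0.4, 0.4, 0.1]
width: -0.0001
grasp_force: 0.0
```

Call:
servo_tool:
  commands:
    - {"gripper":0,"slide":[-0.0003,0,0],"rotation":[0,0,0]}

```text
time_s: 4.2
tcp_pos: [0.4325, -0.0014, 0.0379]
tcp_rot: [0.007, 1.0, 0.0, -0.0]
contact_force: [-1.4, 0.6, 1.0]
width: 0.0001
grasp_force: 1.0
```

Call:
servo_tool:
  commands:
    - {"gripper":0,"slide":[-0.0003,0,0],"rotation":[0,0,0]}

```text
time_s: 4.3
tcp_pos: [0.4325, -0.0014, 0.0378]
tcp_rot: [0.007, 1.0, 0.0, -0.0]
contact_force: [-4.3, 0.3, 3.3]
width: -0.0005
grasp_force: 2.2
```

Call:
servo_tool:
  commands:
    - {"gripper":0,"slide":[0.008,0,0],"rotation":[0,0,0]}
    - {"gripper":0,"slide":[0,0.045,0],"rotation":[0,0,0]}
    - {"gripper":0,"slide":[0,0.045,0],"rotation":[0,0,0]}
    - {"gripper":0,"slide":[0,0.045,0],"rotation":[0,0,0]}
    - {"gripper":0,"slide":[0,0.045,0],"rotation":[0,0,0]}
    - {"gripper":0,"slide":[0,0,0],"rotation":[0,0,0]}
    - {"gripper":0,"slide":[-0.003,0,0],"rotation":[0,0,0]}
    - {"gripper":0,"slide":[0,0,0],"rotation":[0,0,0]}

```text
time_s: 5.1
tcp_pos: [0.4305, 0.1778, 0.0379]
tcp_rot: [0.007, 1.0, -0.0, -0.0]
contact_force: [-0.4, -0.7, -0.1]
width: 0.0003
grasp_force: 0.0
```

Call:
servo_tool:
  commands:
    - {"gripper":0,"slide":[-0.0005,0,0],"rotation":[0,0,0]}
    - {"gripper":0,"slide":[-0.0005,0,0],"rotation":[0,0,0]}

```text
time_s: 5.3
tcp_pos: [0.4315, 0.1777, 0.0379]
tcp_rot: [0.008, 1.0, -0.0, -0.0]
contact_force: [-0.3, 0.1, -0.1]
width: 0.0002
grasp_force: 0.0
```

Call:
servo_tool:
  commands:
    - {"gripper":0,"slide":[-0.0005,0,0],"rotation":[0,0,0]}
    - {"gripper":0,"slide":[-0.0005,0,0],"rotation":[0,0,0]}

```text
time_s: 5.5
tcp_pos: [0.4325, 0.1783, 0.0379]
tcp_rot: [0.007, 1.0, -0.0, -0.0]
contact_force: [0.4, 0.2, -1.0]
width: -0.0001
grasp_force: 0.0
```

Call:
servo_tool:
  commands:
    - {"gripper":0,"slide":[-0.0005,0,0],"rotation":[0,0,0]}

```text
time_s: 5.6
tcp_pos: [0.4329, 0.1784, 0.0379]
tcp_rot: [0.007, 1.0, -0.0, 0.0]
contact_force: [0.2, 0.1, -0.2]
width: 0.0003
grasp_force: 0.0
```

Call:
servo_tool:
  commands:
    - {"gripper":0,"slide":[-0.0005,0,0],"rotation":[0,0,0]}

```text
time_s: 5.7
tcp_pos: [0.4334, 0.1785, 0.0379]
tcp_rot: [0.007, 1.0, 0.0, 0.0]
contact_force: [-0.4, -0.3, -0.2]
width: 0.0004
grasp_force: 0.0
```

Call:
servo_tool:
  commands:
    - {"gripper":0,"slide":[-0.0005,0,0],"rotation":[0,0,0]}

```text
time_s: 5.8
tcp_pos: [0.4339, 0.1786, 0.0379]
tcp_rot: [0.007, 1.0, -0.0, 0.0]
contact_force: [-0.7, -0.6, -0.1]
width: -0.0002
grasp_force: 0.0
```

Call:
servo_tool:
  commands:
    - {"gripper":0,"slide":[-0.0004,0,0],"rotation":[0,0,0]}

```text
time_s: 5.9
tcp_pos: [0.4343, 0.1786, 0.0379]
tcp_rot: [0.007, 1.0, 0.0, -0.0]
contact_force: [-0.2, -0.2, 0.2]
width: -0.0003
grasp_force: 0.0
```

Call:
servo_tool:
  commands:
    - {"gripper":0,"slide":[-0.0003,0,0],"rotation":[0,0,0]}

```text
time_s: 6.0
tcp_pos: [0.4344, 0.1786, 0.0379]
tcp_rot: [0.007, 1.0, -0.0, -0.0]
contact_force: [-4.0, 1.0, 3.0]
width: 0.0002
grasp_force: 1.7
```

Call:
servo_tool:
  commands:
    - {"gripper":0,"slide":[0.02,0,0],"rotation":[0,0,0]}
    - {"gripper":0,"slide":[0,0.045,0],"rotation":[0,0,0]}
    - {"gripper":0,"slide":[0,0.045,0],"rotation":[0,0,0]}
    - {"gripper":0,"slide":[0,0,0],"rotation":[0,0,8.17]}
    - {"gripper":0,"slide":[0,0,0],"rotation":[0,0,8.17]}
    - {"gripper":0,"slide":[0,0,0],"rotation":[0,0,8.17]}
    - {"gripper":0,"slide":[0,0,0],"rotation":[0,0,8.17]}
    - {"gripper":0,"slide":[0,0,0],"rotation":[0,0,8.17]}
    - {"gripper":0,"slide":[0,0,0],"rotation":[0,0,8.17]}
    - {"gripper":0,"slide":[0,0,0],"rotation":[0,0,8.17]}

```text
time_s: 7.0
tcp_pos: [0.4158, 0.2689, 0.0378]
tcp_rot: [0.487, 0.873, -0.0, -0.0]
contact_force: [0.4, 0.6, -0.1]
width: -0.0001
grasp_force: 0.0
```

Call:
servo_tool:
  commands:
    - {"gripper":0,"slide":[0,0,0],"rotation":[0,0,8.17]}
    - {"gripper":0,"slide":[0,0,0],"rotation":[0,0,8.17]}
    - {"gripper":0,"slide":[0,0,0],"rotation":[0,0,8.17]}
    - {"gripper":0,"slide":[0,0,0],"rotation":[0,0,8.17]}
    - {"gripper":0,"slide":[0,0.03,0],"rotation":[0,0,0]}
    - {"gripper":0,"slide":[0,0.03,0],"rotation":[0,0,0]}
    - {"gripper":0,"slide":[0,0.03,0],"rotation":[0,0,0]}
    - {"gripper":0,"slide":[0,0,0],"rotation":[0,0,0]}
    - {"gripper":0,"slide":[0,0,0],"rotation":[0,0,0]}

```text
time_s: 7.9
tcp_pos: [0.5056, 0.2676, 0.0374]
tcp_rot: [0.711, 0.703, -0.0, -0.0]
contact_force: [-0.6, 0.0, 0.3]
width: -0.0001
grasp_force: 0.0
```

```bash
python3 -c "
from h import *
to(.505,.236,.038)"
```

```text
t 7.9 tcp [505.63 267.55  37.41] F [-0.6   0.01  0.26] w -0.0001 gf 0.0
x-axis deg 89.31 zaxis [-7.e-04 -3.e-04 -1.e+00] tool delta mm [-31.56  -0.25  -0.58]
```

Call:
servo_tool:
  commands:
    - {"gripper":0,"slide":[-0.015,0,0],"rotation":[0,0,0]}
    - {"gripper":0,"slide":[-0.01,0,0],"rotation":[0,0,0]}
    - {"gripper":0,"slide":[-0.002,0,0],"rotation":[0,0,0]}
    - {"gripper":0,"slide":[-0.001,0,0],"rotation":[0,0,0]}
    - {"gripper":0,"slide":[-0.0005,0,0],"rotation":[0,0,0]}

```text
time_s: 8.4
tcp_pos: [0.5055, 0.2393, 0.0381]
tcp_rot: [0.711, 0.703, 0.0, 0.0]
contact_force: [0.8, -0.4, 0.2]
width: -0.0001
grasp_force: 0.0
```

Call:
servo_tool:
  commands:
    - {"gripper":0,"slide":[-0.0005,0,0],"rotation":[0,0,0]}
    - {"gripper":0,"slide":[-0.0005,0,0],"rotation":[0,0,0]}
    - {"gripper":0,"slide":[-0.0005,0,0],"rotation":[0,0,0]}

```text
time_s: 8.7
tcp_pos: [0.5054, 0.2379, 0.0378]
tcp_rot: [0.711, 0.703, -0.0, -0.0]
contact_force: [0.6, 0.3, -0.1]
width: -0.0001
grasp_force: 0.0
```

Call:
servo_tool:
  commands:
    - {"gripper":0,"slide":[-0.0005,0,0],"rotation":[0,0,0]}
    - {"gripper":0,"slide":[-0.0005,0,0],"rotation":[0,0,0]}

```text
time_s: 8.9
tcp_pos: [0.5054, 0.2368, 0.0379]
tcp_rot: [0.711, 0.703, 0.0, 0.0]
contact_force: [0.6, 0.0, 0.1]
width: 0.0
grasp_force: 0.0
```

Call:
servo_tool:
  commands:
    - {"gripper":0,"slide":[-0.0005,0,0],"rotation":[0,0,0]}
    - {"gripper":0,"slide":[-0.0005,0,0],"rotation":[0,0,0]}

```text
time_s: 9.1
tcp_pos: [0.5054, 0.2357, 0.0379]
tcp_rot: [0.711, 0.703, -0.0, -0.0]
contact_force: [-0.1, -0.4, -0.6]
width: -0.0
grasp_force: 0.0
```

Call:
servo_tool:
  commands:
    - {"gripper":0,"slide":[-0.0005,0,0],"rotation":[0,0,0]}
    - {"gripper":0,"slide":[-0.0005,0,0],"rotation":[0,0,0]}

```text
time_s: 9.3
tcp_pos: [0.5054, 0.2348, 0.0379]
tcp_rot: [0.711, 0.703, 0.0, -0.0]
contact_force: [-0.1, 0.5, -0.3]
width: -0.0001
grasp_force: 0.0
```

Call:
servo_tool:
  commands:
    - {"gripper":0,"slide":[-0.0005,0,0],"rotation":[0,0,0]}

```text
time_s: 9.4
tcp_pos: [0.5054, 0.2342, 0.0379]
tcp_rot: [0.711, 0.703, -0.0, 0.0]
contact_force: [-1.0, 0.8, -0.2]
width: 0.0001
grasp_force: 0.0
```

Call:
servo_tool:
  commands:
    - {"gripper":0,"slide":[-0.0005,0,0],"rotation":[0,0,0]}

```text
time_s: 9.5
tcp_pos: [0.5054, 0.2338, 0.0379]
tcp_rot: [0.711, 0.703, 0.0, 0.0]
contact_force: [0.5, 0.0, 0.4]
width: 0.0002
grasp_force: 0.0
```

Call:
servo_tool:
  commands:
    - {"gripper":0,"slide":[-0.0005,0,0],"rotation":[0,0,0]}

```text
time_s: 9.6
tcp_pos: [0.5054, 0.2332, 0.0379]
tcp_rot: [0.711, 0.703, -0.0, -0.0]
contact_force: [-0.2, -0.0, 1.0]
width: 0.0003
grasp_force: 0.0
```

Call:
servo_tool:
  commands:
    - {"gripper":0,"slide":[-0.0004,0,0],"rotation":[0,0,0]}

```text
time_s: 9.7
tcp_pos: [0.5054, 0.2328, 0.0379]
tcp_rot: [0.711, 0.703, -0.0, 0.0]
contact_force: [-0.2, 0.3, 0.4]
width: -0.0
grasp_force: 0.0
```

Call:
servo_tool:
  commands:
    - {"gripper":0,"slide":[-0.0004,0,0],"rotation":[0,0,0]}

```text
time_s: 9.8
tcp_pos: [0.5054, 0.2324, 0.0379]
tcp_rot: [0.711, 0.703, 0.0, 0.0]
contact_force: [-0.1, -0.5, -0.0]
width: 0.0
grasp_force: 0.0
```

Call:
servo_tool:
  commands:
    - {"gripper":0,"slide":[-0.0004,0,0],"rotation":[0,0,0]}

```text
time_s: 9.9
tcp_pos: [0.5054, 0.232, 0.0379]
tcp_rot: [0.711, 0.703, -0.0, 0.0]
contact_force: [0.2, -0.6, -0.5]
width: -0.0
grasp_force: 0.0
```

Call:
servo_tool:
  commands:
    - {"gripper":0,"slide":[-0.0004,0,0],"rotation":[0,0,0]}

```text
time_s: 10.0
tcp_pos: [0.5054, 0.2316, 0.0379]
tcp_rot: [0.711, 0.703, -0.0, -0.0]
contact_force: [-0.3, -0.5, 0.3]
width: 0.0
grasp_force: 0.0
```

Call:
servo_tool:
  commands:
    - {"gripper":0,"slide":[-0.0004,0,0],"rotation":[0,0,0]}

```text
time_s: 10.1
tcp_pos: [0.5054, 0.2315, 0.0379]
tcp_rot: [0.711, 0.703, 0.0, -0.0]
contact_force: [0.1, 4.2, -1.4]
width: 0.0001
grasp_force: 2.4
```

Call:
servo_tool:
  commands:
    - {"gripper":0,"slide":[-0.0004,0,0],"rotation":[0,0,0]}

```text
time_s: 10.2
tcp_pos: [0.5054, 0.2315, 0.0379]
tcp_rot: [0.711, 0.703, 0.0, -0.0]
contact_force: [-0.5, 8.3, -2.1]
width: -0.0001
grasp_force: 4.3
```

Call:
servo_tool:
  commands:
    - {"gripper":0,"slide":[-0.0004,0,0],"rotation":[0,0,0]}

```text
time_s: 10.3
tcp_pos: [0.5054, 0.2314, 0.0379]
tcp_rot: [0.711, 0.703, 0.001, -0.0]
contact_force: [0.9, 11.1, -3.0]
width: 0.0
grasp_force: 6.0
```

Call:
servo_tool:
  commands:
    - {"gripper":0,"slide":[0.02,0,0],"rotation":[0,0,0]}
    - {"gripper":0,"slide":[0,0,-0.04],"rotation":[0,0,8.16]}
    - {"gripper":0,"slide":[0,0,-0.045],"rotation":[0,0,8.16]}
    - {"gripper":0,"slide":[0,0,-0.045],"rotation":[0,0,8.16]}
    - {"gripper":0.07,"slide":[0,0,-0.04],"rotation":[0,0,8.16]}
    - {"gripper":0.07,"slide":[0,0,0],"rotation":[0,0,8.16]}
    - {"gripper":0.07,"slide":[0,0,0],"rotation":[0,0,8.16]}
    - {"gripper":0.07,"slide":[0,0,0],"rotation":[0,0,8.16]}
    - {"gripper":0.07,"slide":[0,0,0],"rotation":[0,0,8.16]}
    - {"gripper":0.07,"slide":[0,0,0],"rotation":[0,0,8.16]}

```text
time_s: 11.3
tcp_pos: [0.5056, 0.2504, 0.2079]
tcp_rot: [0.991, 0.135, -0.0, 0.0]
contact_force: [-0.8, 0.1, -0.4]
width: 0.07
grasp_force: 0.0
```

```bash
python3 -c "
from h import *
to(.456,-.3265,.15)"
```

```text
t 11.3 tcp [505.57 250.37 207.88] F [-0.77  0.06 -0.44] w 0.07 gf 0.0
x-axis deg 15.55 zaxis [-0.e+00 -2.e-04 -1.e+00] tool delta mm [-202.43  542.45   57.97]
```

Call:
servo_tool:
  commands:
    - {"gripper":0.06,"slide":[0,0,0],"rotation":[0,0,7.9]}
    - {"gripper":0.06,"slide":[-0.0105,0.0471,0],"rotation":[0,0,0]}
    - {"gripper":0.06,"slide":[-0.0105,0.0471,0],"rotation":[0,0,0]}
    - {"gripper":0.06,"slide":[-0.0105,0.0471,0],"rotation":[0,0,0]}
    - {"gripper":0.06,"slide":[-0.0105,0.0471,0],"rotation":[0,0,0]}
    - {"gripper":0.06,"slide":[-0.0105,0.0471,0],"rotation":[0,0,0]}
    - {"gripper":0.06,"slide":[-0.0105,0.0471,0],"rotation":[0,0,0]}
    - {"gripper":0.06,"slide":[-0.0105,0.0471,0],"rotation":[0,0,0]}
    - {"gripper":0.06,"slide":[-0.0105,0.0471,0],"rotation":[0,0,0]}
    - {"gripper":0.06,"slide":[-0.0105,0.0471,0],"rotation":[0,0,0]}

```text
time_s: 12.3
tcp_pos: [0.4703, -0.1844, 0.2081]
tcp_rot: [0.998, 0.07, 0.0, 0.0]
contact_force: [0.4, 0.7, -0.2]
width: 0.06
grasp_force: 0.0
```

Call:
servo_tool:
  commands:
    - {"gripper":0.06,"slide":[-0.0105,0.0471,0],"rotation":[0,0,0]}
    - {"gripper":0.06,"slide":[-0.0105,0.0471,0],"rotation":[0,0,0]}
    - {"gripper":0.06,"slide":[-0.0105,0.0471,0],"rotation":[0,0,0]}
    - {"gripper":0.06,"slide":[0,0,0.04],"rotation":[0,0,0]}
    - {"gripper":0.06,"slide":[0,0,0.04],"rotation":[0,0,0]}
    - {"gripper":0.06,"slide":[0,0,0.02],"rotation":[0,0,0]}
    - {"gripper":0.06,"slide":[0,0,0],"rotation":[0,0,0]}

```text
time_s: 13.0
tcp_pos: [0.4582, -0.326, 0.1051]
tcp_rot: [0.998, 0.07, -0.002, -0.002]
contact_force: [0.2, -0.4, 0.4]
width: 0.0599
grasp_force: 0.0
```

```bash
python3 -c "
from h import *
to(.456,-.3265,.026)
c=cap('side');cv2.imwrite('pics/s3.png',cv2.resize(c[0][200:380,170:370],None,fx=3,fy=3,interpolation=2))"
```

```text
t 13.0 tcp [ 458.17 -325.97  105.07] F [ 0.16 -0.37  0.39] w 0.0599 gf 0.0
x-axis deg 7.98 zaxis [-0.0042  0.0033 -1.    ] tool delta mm [-1.93  0.52 79.07]
```

View pics/s3.png

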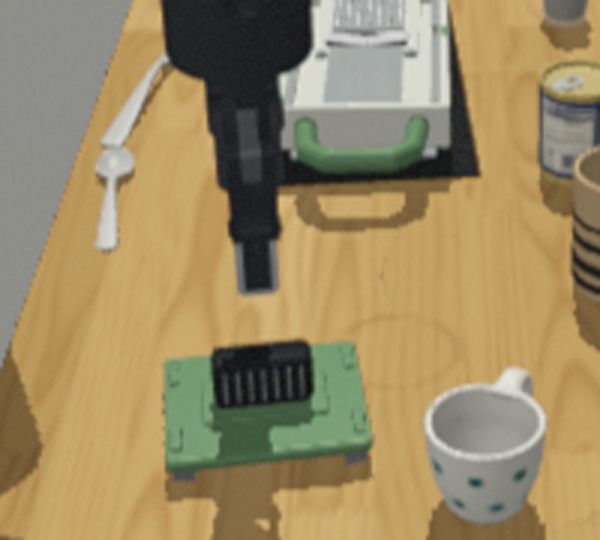

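The side crop shows the fingers straight above the black handle at (262,375), with the cup clear at (485,440). I'll go down and grip.

Call:
servo_tool:
  commands:
    - {"gripper":0.06,"slide":[-0.001,0,0.035],"rotation":[0,0,0]}
    - {"gripper":0.06,"slide":[-0.001,0,0.03],"rotation":[0,0,0]}
    - {"gripper":0.06,"slide":[0,0,0.012],"rotation":[0,0,0]}
    - {"gripper":0.06,"slide":[0,0,0],"rotation":[0,0,0]}
    - {"gripper":0.06,"slide":[0,0,0],"rotation":[0,0,0]}

```text
time_s: 13.55
tcp_pos: [0.4583, -0.3276, 0.0328]
tcp_rot: [0.998, 0.07, 0.001, 0.001]
contact_force: [0.4, 0.8, 0.1]
width: 0.0604
grasp_force: 0.0
```

```bash
python3 -c "
from h import *
to(.456,-.3265,.026)"
```

```text
t 13.55 tcp [ 458.33 -327.63   32.78] F [0.38 0.82 0.14] w 0.0604 gf 0.0
x-axis deg 8.0 zaxis [ 0.0019 -0.0015 -1.    ] tool delta mm [-2.16 -1.46  6.77]
```

Call:
servo_tool:
  commands:
    - {"gripper":0.06,"slide":[-0.001,0,0.007],"rotation":[0,0,0]}
    - {"gripper":0.06,"slide":[0,0,0],"rotation":[0,0,0]}
    - {"gripper":0.01,"slide":[0,0,0],"rotation":[0,0,0]}
    - {"gripper":0.01,"slide":[0,0,0],"rotation":[0,0,0]}
    - {"gripper":0.01,"slide":[0,0,0],"rotation":[0,0,0]}
    - {"gripper":0.01,"slide":[0,0,0],"rotation":[0,0,0]}
    - {"gripper":0.01,"slide":[0,0,0],"rotation":[0,0,0]}
    - {"gripper":0.01,"slide":[0,0,0],"rotation":[0,0,0]}
  force: 50

```text
time_s: 14.35
tcp_pos: [0.4567, -0.3273, 0.0244]
tcp_rot: [0.998, 0.07, 0.0, 0.0]
contact_force: [-0.2, 1.2, 5.8]
width: 0.023
grasp_force: 49.8
```

```bash
python3 -c "
from h import *
to(.456,-.3265,.026)"
```

```text
t 14.35 tcp [ 456.72 -327.34   24.4 ] F [-0.22  1.17  5.81] w 0.023 gf 49.8
x-axis deg 8.0 zaxis [ 7.e-04 -5.e-04 -1.e+00] tool delta mm [-0.6  -0.93 -1.6 ]
```

Call:
servo_tool:
  commands:
    - {"gripper":0.01,"slide":[0,0,-0.01],"rotation":[0,0,0]}
    - {"gripper":0.01,"slide":[0,0,-0.025],"rotation":[0,0,0]}
    - {"gripper":0.01,"slide":[0,0,-0.03],"rotation":[0,0,0]}
    - {"gripper":0.01,"slide":[0,0,-0.03],"rotation":[0,0,0]}
    - {"gripper":0.01,"slide":[0,0,-0.02],"rotation":[0,0,4.31]}
    - {"gripper":0.01,"slide":[0,0,-0.01],"rotation":[0,0,4.31]}
    - {"gripper":0.01,"slide":[0.0037,-0.02,0],"rotation":[0,0,0]}
    - {"gripper":0.01,"slide":[0.0037,-0.0374,0],"rotation":[0,0,0]}
    - {"gripper":0.01,"slide":[0.0037,-0.0374,0],"rotation":[0,0,0]}
    - {"gripper":0.01,"slide":[0.0037,-0.0374,0],"rotation":[0,0,0]}

```text
time_s: 15.35
tcp_pos: [0.4724, -0.1937, 0.1492]
tcp_rot: [1.0, -0.006, -0.0, -0.0]
contact_force: [0.5, -0.3, -2.2]
width: 0.0232
grasp_force: 49.4
```

Call:
servo_tool:
  commands:
    - {"gripper":0.01,"slide":[0.0037,-0.0374,0],"rotation":[0,0,0]}
    - {"gripper":0.01,"slide":[0.0037,-0.0374,0],"rotation":[0,0,0]}
    - {"gripper":0.01,"slide":[0.0037,-0.0374,0],"rotation":[0,0,0]}
    - {"gripper":0.01,"slide":[0.0037,-0.0374,0],"rotation":[0,0,0]}
    - {"gripper":0.01,"slide":[0.0037,-0.0374,0],"rotation":[0,0,0]}
    - {"gripper":0.01,"slide":[0.0037,-0.0374,0],"rotation":[0,0,0]}
    - {"gripper":0.01,"slide":[0.0037,-0.0374,0],"rotation":[0,0,0]}
    - {"gripper":0.01,"slide":[0.0037,-0.0374,0],"rotation":[0,0,0]}
    - {"gripper":0.01,"slide":[0,0,0],"rotation":[0,0,0]}
    - {"gripper":0.01,"slide":[0,0,0],"rotation":[0,0,0]}

```text
time_s: 16.35
tcp_pos: [0.5053, 0.1042, 0.149]
tcp_rot: [1.0, -0.005, -0.0, 0.0]
contact_force: [-0.8, 0.5, -0.8]
width: 0.0232
grasp_force: 49.7
```

```bash
python3 -c "
from h import *
to(.5067,.1205,.11)"
```

```text
t 16.35 tcp [505.26 104.18 148.97] F [-0.75  0.45 -0.82] w 0.0232 gf 49.7
x-axis deg -0.53 zaxis [-5.e-04 -2.e-04 -1.e+00] tool delta mm [  1.31 -16.34  38.96]
```

Call:
servo_tool:
  commands:
    - {"gripper":0.01,"slide":[0.0013,-0.0163,0],"rotation":[0,0,0]}
    - {"gripper":0.01,"slide":[0,0,0.03],"rotation":[0,0,0]}
    - {"gripper":0.01,"slide":[0,0,0.027],"rotation":[0,0,0]}
    - {"gripper":0.01,"slide":[0,0,0],"rotation":[0,0,0]}
    - {"gripper":0.01,"slide":[0,0,0],"rotation":[0,0,0]}

```text
time_s: 16.85
tcp_pos: [0.5072, 0.1193, 0.0926]
tcp_rot: [1.0, -0.006, -0.0, 0.0]
contact_force: [-0.0, 0.6, -2.7]
width: 0.0232
grasp_force: 49.6
```

```bash
python3 -c "
from h import *
to(.5067,.1205,.0884)
for n,(a,b,c,d) in {'top':(205,325,140,320),'side':(170,270,230,350)}.items():
    cam=cap(n);cv2.imwrite(f'pics/{n}4.png',cam[0]);cv2.imwrite(f'pics/{n}4c.png',cv2.resize(cam[0][a:b,c:d],None,fx=4 if n=='top' else 5,fy=4 if n=='top' else 5,interpolation=2))"
```

```text
t 16.85 tcp [507.24 119.25  92.6 ] F [-0.02  0.65 -2.72] w 0.0232 gf 49.6
x-axis deg -0.68 zaxis [-2.e-04 -1.e-04 -1.e+00] tool delta mm [-0.56 -1.24  4.2 ]
```

View pics/top4c.png

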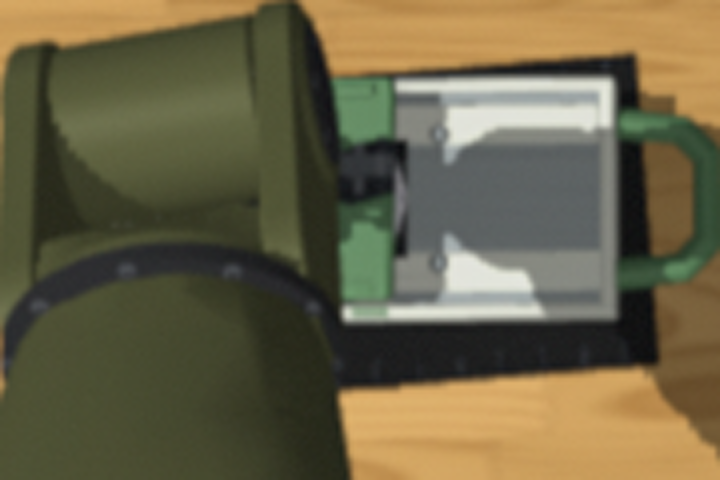

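View pics/side4c.png

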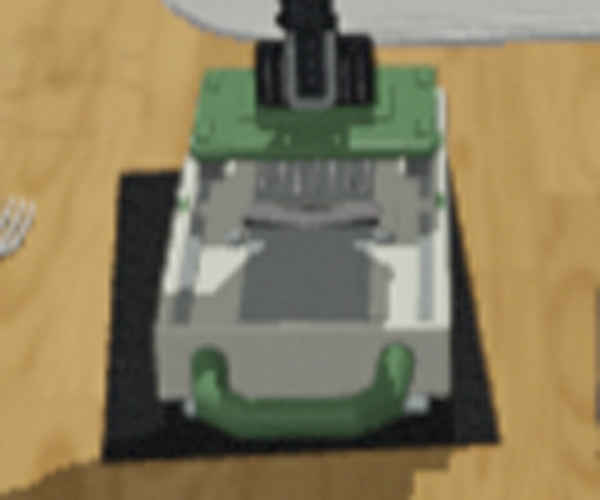

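In the top crop the guard's right edge is at column 392, with its plate from row 78 to about 300, and the deck runs from row 76 to 320. I'll compare their sideways centres in the same view.

```bash
python3 - <<'E'
from h import *
cam=cap('top');im=cam[0].astype(float)
def edge(col,ch,r0,r1):
    p=ch[r0:r1,col];g=np.abs(np.diff(p));k=g.argmax();lo,hi=max(k-2,0),min(k+3,len(g))
    return r0+.5+(np.arange(lo,hi)*g[lo:hi]).sum()/g[lo:hi].sum()
G=im[...,1];RG=im[...,1]-im[...,2]
for nm,cols,ch,a,b,z in [('guard near',range(228,236),RG,276,283,.0867),('guard far',range(228,236),RG,219,230,.0867),('deck near',range(242,288,4),G,281,290,.053),('deck far',range(242,288,4),G,219,228,.053)]:
    p=np.array([(c,edge(c,ch,a,b)) for c in cols]);w=ray(cam,p,z)*1000
    f=np.polyfit(w[:,1],w[:,0],1);print(nm,np.round(p[:,1],2),'slope',round(f[0],4),'x@mean',np.round([w[:,0].mean(),w[:,1].mean()],2),'res',np.round(np.std(w[:,0]-np.polyval(f,w[:,1])),2))
for c in(230,234):print(c,RG[218:228,c],G[218:228,c],RG[276:284,c])
E
```

```text
guard near [279.6  279.77 279.7  279.75 279.9  279.69 279.64 279.04] slope -0.032 x@mean [450.78  82.56] res 0.41
guard far [223.7  223.77 223.66 223.55 223.43 223.26 223.33 223.36] slope -0.0519 x@mean [563.74  82.67] res 0.15
deck near [284.76 284.74 284.75 284.73 284.61 284.45 284.43 284.41 284.43 284.77
 284.61 284.51] slope 0.0158 x@mean [441.46  21.38] res 0.25
deck far [224.36 224.42 224.28 223.45 223.47 223.43 223.44 223.64 223.72 223.76
 223.81 223.79] slope 0.0076 x@mean [567.34  20.53] res 0.65
230 [-45. -45. -45. -46. -45. -29.  12.  38.  41.  39.] [146. 151. 157. 154. 136. 106.  97. 126. 142. 135.] [38. 37. 32. 23.  7. 11. 23. 23.]
234 [-47. -46. -45. -44. -40. -18.  23.  37.  38.  38.] [144. 150. 158. 154. 130.  91. 102. 131. 134. 134.] [41. 41. 39. 24.  6. 10. 21. 22.]
```

```bash
python3 - <<'E'
from h import *
cam=cap('side');im=cam[0].astype(float)
def rayy(p,y):
    _,K,R,t=cam;o=-R.T@t;p=np.atleast_2d(p);d=np.c_[p,np.ones(len(p))]@np.linalg.inv(K).T@R
    return o+d*((y-o[1])/d[:,1])[:,None]
def proj(P):
    return cv2.projectPoints(np.array([P],float),cam[2],cam[3],cam[1],None)[0].ravel()
ch=im[...,1]-im[...,2]
def edge(r,c,ch):
    g=np.abs(np.diff(ch[r,c-5:c+6]));k=g.argmax();lo,hi=max(k-2,0),k+3
    return c-5+.5+(np.arange(lo,min(hi,len(g)))*g[lo:hi]).sum()/g[lo:hi].sum()
print(proj([.45,.0695,.0827]),proj([.563,.0695,.0827]),proj([.444,-.0395,.04]),proj([.568,-.0395,.04]))
for nm,y,z,xs,c_ in [('guard',.0695,.0827,(.4505,.5635),ch),('deck',-.0395,.040,(.4432,.5672),im[...,2])]:
    for dz in(-.002,0,.002) if nm=='guard' else (-.008,0,.006):
        v=[]
        for x in xs:
            c,r=proj([x,y,z+dz]);r=int(round(r));c=int(round(c));e=edge(r,c,c_);v.append(rayy([e,r],y)[0,0]*1000)
        print(nm,np.round(v,1),'centre',round(sum(v)/2,2),'w',round(v[1]-v[0],1))
E
```

```text
[265.47831032 200.9584141 ] [315.91495709 200.03927644] [260.34734764 240.56710426] [319.17791522 239.47230811]
guard [452.5 569.9] centre 511.21 w 117.5
guard [453.9 568.3] centre 511.09 w 114.4
guard [454.7 568.2] centre 511.46 w 113.4
deck [444.2 568.7] centre 506.45 w 124.6
deck [444.4 568.8] centre 506.59 w 124.3
deck [444.3 569.1] centre 506.67 w 124.8
```

```bash
python3 - <<'E'
from h import *
cam=cap('side');im=cam[0].astype(int)
d=im[...,1]-im[...,2]
print('G-R left');
for r in range(184,205,2):print(r,d[r,262:276],d[r,310:324])
print('handle/finger gray rows')
for r in (180,183,186,189):print(r,im[r,278:310].max(1))
E
```

```text
G-R left
184 [-30 -30 -31 -31 -31 -32 -31 -31 -16  22  34  33  32  33] [ 37  36  36  35  36  35  24 -13 -34 -32 -33 -31 -32 -33]
186 [-30 -31 -30 -30 -31 -33 -34 -30  11  33  38  35  37  37] [ 36  37  37  35  35  34  22 -15 -34 -33 -32 -31 -32 -32]
188 [-31 -32 -32 -32 -33 -34 -35 -23  30  37  35  35  37  37] [ 38  36  37  37  37  37  34  14  -9 -28 -32 -32 -32 -34]
190 [-32 -32 -32 -32 -34 -35 -31   0  36  39  37  38  36  37] [ 38  37  38  36  37  37  32  15  -1 -23 -32 -31 -31 -33]
192 [-32 -32 -33 -32 -34 -34 -27  18  37  38  36  37  37  36] [ 36  38  37  38  37  37  33  13  -1 -19 -32 -33 -30 -32]
194 [-32 -34 -34 -33 -33 -33 -18  32  38  36  34  36  38  36] [ 35  38  37  33  38  37  29  12   0 -20 -33 -32 -31 -32]
196 [-33 -32 -33 -34 -34 -31   5  35  38  37  34  36  38  37] [ 36  34  35  32  32  33  32  22   9 -20 -33 -32 -32 -31]
198 [-31 -32 -32 -33 -36 -29  22  34  33  36  37  36  36  36] [ 32  34  32  33  32  34  34  28  13 -20 -34 -35 -35 -33]
200 [-31 -31 -33 -35 -36 -21  20  30  29  29  30  29  27  29] [ 21  24  25  24  24  24  19   4   0 -19 -35 -36 -37 -36]
202 [-33 -33 -34 -34 -27  -6   3   6  12  12   9  10   6   3] [  3   3   5   3   4   3   1   1   2 -11 -34 -36 -36 -35]
204 [-13 -14 -13 -12  -1   1   1   0   1   0  -1   0  -1   1] [  2   2  -2   1   2   3   0   1   2  -5 -29 -33 -34 -33]
handle/finger gray rows
180 [182 179 147  56  27  32  29  22  46  89  99  43  35  35  33  34  47  90
  99  45  23  29  23  27  28  27  85 166 193 193 191 190]
183 [153 152 122  40  34  55  30  33  63  86  99  45  31  33  33  34  49  84
  99  48  45  42  23  39  45  22  41 102 143 144 144 143]
186 [136 138 130  49  32  49  37  27  56  86 101  52  32  35  40  35  43  78
 100  50  35  45  28  38  55  26  40  96 136 136 129 137]
189 [134 139 131  58  27  45  36  26  47  75  99  75  61  71  71  72  74  94
  99  53  36  50  27  32  44  23  47 101 137 134 122 135]
```

The side view puts the guard about 2.1 mm beyond the TCP along its x and about 2.5 mm off the deck's centre line. The top view gives about 1.4 mm. I'll shift by about 2.2 mm and lower to just above the rails.

Call:
servo_tool:
  commands:
    - {"gripper":0.01,"slide":[-0.0022,-0.0012,0],"rotation":[0,0,0]}
    - {"gripper":0.01,"slide":[0,0,0.006],"rotation":[0,0,0]}
    - {"gripper":0.01,"slide":[0,0,0.005],"rotation":[0,0,0]}
    - {"gripper":0.01,"slide":[0,0,0.002],"rotation":[0,0,0]}
    - {"gripper":0.01,"slide":[0,0,0],"rotation":[0,0,0]}
    - {"gripper":0.01,"slide":[0,0,0],"rotation":[0,0,0]}

```text
time_s: 17.7
tcp_pos: [0.5049, 0.1212, 0.0788]
tcp_rot: [1.0, -0.005, -0.0, 0.0]
contact_force: [0.1, 0.2, -2.5]
width: 0.023
grasp_force: 49.7
```

```bash
python3 -c "
from h import *
to(.505,.1205,.0755)"
```

```text
t 17.7 tcp [504.89 121.24  78.84] F [ 0.14  0.24 -2.54] w 0.023 gf 49.7
x-axis deg -0.62 zaxis [-1.e-04 -0.e+00 -1.e+00] tool delta mm [0.12 0.74 3.34]
```

Call:
servo_tool:
  commands:
    - {"gripper":0.01,"slide":[0,0.0005,0.001],"rotation":[0,0,0]}
    - {"gripper":0.01,"slide":[0,0,0.001],"rotation":[0,0,0]}

```text
time_s: 17.9
tcp_pos: [0.5049, 0.1207, 0.0769]
tcp_rot: [1.0, -0.005, 0.0, -0.0]
contact_force: [0.2, 0.8, -1.7]
width: 0.0233
grasp_force: 49.7
```

Call:
servo_tool:
  commands:
    - {"gripper":0.01,"slide":[0,0,0.001],"rotation":[0,0,0]}

```text
time_s: 18.0
tcp_pos: [0.5049, 0.1207, 0.0759]
tcp_rot: [1.0, -0.005, 0.0, -0.0]
contact_force: [-0.1, 0.9, -2.6]
width: 0.0232
grasp_force: 49.7
```

Call:
servo_tool:
  commands:
    - {"gripper":0.01,"slide":[0,0,0.0005],"rotation":[0,0,0]}

```text
time_s: 18.1
tcp_pos: [0.5048, 0.1207, 0.0753]
tcp_rot: [1.0, -0.005, -0.0, -0.0]
contact_force: [0.1, -0.2, -2.1]
width: 0.0232
grasp_force: 49.7
```

Call:
servo_tool:
  commands:
    - {"gripper":0.01,"slide":[0,0,0.001],"rotation":[0,0,0]}

```text
time_s: 18.2
tcp_pos: [0.5049, 0.1207, 0.0743]
tcp_rot: [1.0, -0.005, 0.0, -0.0]
contact_force: [-0.5, 0.8, -2.5]
width: 0.0232
grasp_force: 49.7
```

Call:
servo_tool:
  commands:
    - {"gripper":0.01,"slide":[0,0,0.001],"rotation":[0,0,0]}

```text
time_s: 18.3
tcp_pos: [0.5049, 0.1208, 0.0733]
tcp_rot: [1.0, -0.005, 0.0, -0.0]
contact_force: [-0.2, -0.6, -2.3]
width: 0.0231
grasp_force: 49.7
```

Call:
servo_tool:
  commands:
    - {"gripper":0.01,"slide":[0,0,0.001],"rotation":[0,0,0]}

```text
time_s: 18.4
tcp_pos: [0.5049, 0.1207, 0.0723]
tcp_rot: [1.0, -0.005, 0.0, -0.0]
contact_force: [0.1, -0.3, -2.9]
width: 0.0231
grasp_force: 49.7
```

Call:
servo_tool:
  commands:
    - {"gripper":0.01,"slide":[0,0,0.001],"rotation":[0,0,0]}

```text
time_s: 18.5
tcp_pos: [0.5049, 0.1207, 0.0713]
tcp_rot: [1.0, -0.005, 0.0, 0.0]
contact_force: [-0.3, -0.0, -1.7]
width: 0.0232
grasp_force: 49.7
```

The feet are entering the openings freely, so I'll go on down to the seat at TCP z of about 67.

Call:
servo_tool:
  commands:
    - {"gripper":0.01,"slide":[0,0,0.001],"rotation":[0,0,0]}
    - {"gripper":0.01,"slide":[0,0,0.001],"rotation":[0,0,0]}

```text
time_s: 18.7
tcp_pos: [0.5048, 0.1207, 0.0693]
tcp_rot: [1.0, -0.005, -0.0, 0.0]
contact_force: [0.5, 0.4, -2.1]
width: 0.023
grasp_force: 49.7
```

Call:
servo_tool:
  commands:
    - {"gripper":0.01,"slide":[0,0,0.001],"rotation":[0,0,0]}

```text
time_s: 18.8
tcp_pos: [0.5048, 0.1207, 0.0683]
tcp_rot: [1.0, -0.005, 0.0, 0.0]
contact_force: [-0.6, -0.7, -2.0]
width: 0.0233
grasp_force: 49.7
```

Call:
servo_tool:
  commands:
    - {"gripper":0.01,"slide":[0,0,0.0006],"rotation":[0,0,0]}

```text
time_s: 18.9
tcp_pos: [0.5048, 0.1207, 0.0677]
tcp_rot: [1.0, -0.005, -0.0, -0.0]
contact_force: [-0.1, 0.4, -2.7]
width: 0.0231
grasp_force: 49.7
```

Call:
servo_tool:
  commands:
    - {"gripper":0.01,"slide":[0,0,0.0005],"rotation":[0,0,0]}

```text
time_s: 19.0
tcp_pos: [0.5048, 0.1207, 0.0672]
tcp_rot: [1.0, -0.005, -0.0, 0.0]
contact_force: [-0.7, -0.3, -2.4]
width: 0.0237
grasp_force: 49.7
```

Call:
servo_tool:
  commands:
    - {"gripper":0.01,"slide":[0,0,0.0004],"rotation":[0,0,0]}

```text
time_s: 19.1
tcp_pos: [0.5049, 0.1207, 0.0669]
tcp_rot: [1.0, -0.005, -0.0, 0.0]
contact_force: [-2.9, 0.4, 4.0]
width: 0.0229
grasp_force: 50.7
```

Call:
servo_tool:
  commands:
    - {"gripper":0.01,"slide":[0,0,0.0004],"rotation":[0,0,0]}

```text
time_s: 19.2
tcp_pos: [0.5049, 0.1208, 0.0669]
tcp_rot: [1.0, -0.005, 0.0, 0.0]
contact_force: [-6.0, -1.3, 9.4]
width: 0.0235
grasp_force: 51.1
```

Call:
servo_tool:
  commands:
    - {"gripper":0.01,"slide":[0,0,0.0003],"rotation":[0,0,0]}

```text
time_s: 19.3
tcp_pos: [0.5049, 0.1207, 0.0668]
tcp_rot: [1.0, -0.005, 0.0, 0.0]
contact_force: [-7.6, -2.0, 12.1]
width: 0.0232
grasp_force: 51.5
```

Seated: z stopped at 66.9 as predicted. I'll relieve the down force and begin the slide.

Call:
servo_tool:
  commands:
    - {"gripper":0.01,"slide":[0,0,-0.0008],"rotation":[0,0,0]}
    - {"gripper":0.01,"slide":[0,0,0],"rotation":[0,0,0]}
    - {"gripper":0.01,"slide":[0,0.001,0],"rotation":[0,0,0]}
    - {"gripper":0.01,"slide":[0,0.001,0],"rotation":[0,0,0]}

```text
time_s: 19.7
tcp_pos: [0.5048, 0.1187, 0.0669]
tcp_rot: [1.0, -0.005, 0.0, -0.0]
contact_force: [-0.1, -0.0, -1.5]
width: 0.0231
grasp_force: 49.9
```

Call:
servo_tool:
  commands:
    - {"gripper":0.01,"slide":[0,0.001,0],"rotation":[0,0,0]}
    - {"gripper":0.01,"slide":[0,0.001,0],"rotation":[0,0,0]}
    - {"gripper":0.01,"slide":[0,0.001,0],"rotation":[0,0,0]}

```text
time_s: 20.0
tcp_pos: [0.5048, 0.1156, 0.0669]
tcp_rot: [1.0, -0.005, -0.0, 0.0]
contact_force: [-0.1, -0.3, -1.9]
width: 0.0232
grasp_force: 49.9
```

Call:
servo_tool:
  commands:
    - {"gripper":0.01,"slide":[0,0.001,0],"rotation":[0,0,0]}
    - {"gripper":0.01,"slide":[0,0.001,0],"rotation":[0,0,0]}
    - {"gripper":0.01,"slide":[0,0.001,0],"rotation":[0,0,0]}

```text
time_s: 20.3
tcp_pos: [0.5047, 0.1127, 0.067]
tcp_rot: [1.0, -0.005, -0.0, 0.0]
contact_force: [-0.0, -0.0, -2.3]
width: 0.0232
grasp_force: 49.8
```

Call:
servo_tool:
  commands:
    - {"gripper":0.01,"slide":[0,0.001,0],"rotation":[0,0,0]}
    - {"gripper":0.01,"slide":[0,0.001,0],"rotation":[0,0,0]}
    - {"gripper":0.01,"slide":[0,0.001,0],"rotation":[0,0,0]}

```text
time_s: 20.6
tcp_pos: [0.5047, 0.1097, 0.067]
tcp_rot: [1.0, -0.005, 0.0, 0.0]
contact_force: [-0.5, -0.2, -2.5]
width: 0.0234
grasp_force: 49.8
```

Call:
servo_tool:
  commands:
    - {"gripper":0.01,"slide":[0,0.001,0],"rotation":[0,0,0]}
    - {"gripper":0.01,"slide":[0,0.001,0],"rotation":[0,0,0]}
    - {"gripper":0.01,"slide":[0,0.001,0],"rotation":[0,0,0]}

```text
time_s: 20.9
tcp_pos: [0.5047, 0.1067, 0.067]
tcp_rot: [1.0, -0.005, -0.0, -0.0]
contact_force: [-0.7, -0.6, -2.4]
width: 0.0227
grasp_force: 49.8
```

Call:
servo_tool:
  commands:
    - {"gripper":0.01,"slide":[0,0.001,0],"rotation":[0,0,0]}
    - {"gripper":0.01,"slide":[0,0.001,0],"rotation":[0,0,0]}
    - {"gripper":0.01,"slide":[0,0.001,0],"rotation":[0,0,0]}

```text
time_s: 21.2
tcp_pos: [0.5046, 0.1037, 0.067]
tcp_rot: [1.0, -0.005, -0.0, 0.0]
contact_force: [-0.6, 0.7, -2.1]
width: 0.0232
grasp_force: 49.8
```

Call:
servo_tool:
  commands:
    - {"gripper":0.01,"slide":[0,0.001,0],"rotation":[0,0,0]}
    - {"gripper":0.01,"slide":[0,0.001,0],"rotation":[0,0,0]}

```text
time_s: 21.4
tcp_pos: [0.5047, 0.1017, 0.067]
tcp_rot: [1.0, -0.005, 0.0, -0.0]
contact_force: [0.2, -0.2, -2.2]
width: 0.0232
grasp_force: 49.8
```

Call:
servo_tool:
  commands:
    - {"gripper":0.01,"slide":[0,0.001,0],"rotation":[0,0,0]}

```text
time_s: 21.5
tcp_pos: [0.5047, 0.1009, 0.0671]
tcp_rot: [1.0, -0.005, 0.0, -0.0]
contact_force: [0.4, 3.7, -0.6]
width: 0.0233
grasp_force: 50.1
```

Call:
servo_tool:
  commands:
    - {"gripper":0.01,"slide":[0,0.001,0],"rotation":[0,0,0]}

```text
time_s: 21.6
tcp_pos: [0.5048, 0.1001, 0.0673]
tcp_rot: [1.0, -0.005, 0.0, -0.0]
contact_force: [-0.3, 6.3, 3.6]
width: 0.0232
grasp_force: 50.4
```

Call:
servo_tool:
  commands:
    - {"gripper":0.01,"slide":[0,0.001,0],"rotation":[0,0,0]}

```text
time_s: 21.7
tcp_pos: [0.5049, 0.0991, 0.0674]
tcp_rot: [1.0, -0.005, 0.001, -0.0]
contact_force: [0.4, 4.9, 3.5]
width: 0.0232
grasp_force: 50.5
```

Call:
servo_tool:
  commands:
    - {"gripper":0.01,"slide":[0,0.001,0],"rotation":[0,0,0]}

```text
time_s: 21.8
tcp_pos: [0.505, 0.0981, 0.0675]
tcp_rot: [1.0, -0.005, 0.001, -0.0]
contact_force: [-0.6, 3.8, 2.5]
width: 0.023
grasp_force: 50.5
```

Call:
servo_tool:
  commands:
    - {"gripper":0.01,"slide":[0,0.001,0],"rotation":[0,0,0]}
    - {"gripper":0.01,"slide":[0,0.001,0],"rotation":[0,0,0]}

```text
time_s: 22.0
tcp_pos: [0.5048, 0.0957, 0.0673]
tcp_rot: [1.0, -0.005, 0.0, 0.0]
contact_force: [0.2, 2.6, 3.2]
width: 0.0234
grasp_force: 50.5
```

Call:
servo_tool:
  commands:
    - {"gripper":0.01,"slide":[0,0.001,0],"rotation":[0,0,0]}
    - {"gripper":0.01,"slide":[0,0.001,0],"rotation":[0,0,0]}

```text
time_s: 22.2
tcp_pos: [0.5046, 0.0935, 0.067]
tcp_rot: [1.0, -0.005, 0.0, 0.0]
contact_force: [0.3, -0.1, 3.2]
width: 0.023
grasp_force: 50.5
```

Call:
servo_tool:
  commands:
    - {"gripper":0.01,"slide":[0,0.001,0],"rotation":[0,0,0]}
    - {"gripper":0.01,"slide":[0,0.001,0],"rotation":[0,0,0]}

```text
time_s: 22.4
tcp_pos: [0.5044, 0.0917, 0.0669]
tcp_rot: [1.0, -0.006, -0.0, -0.0]
contact_force: [0.4, 3.4, 1.7]
width: 0.0235
grasp_force: 50.5
```

Call:
servo_tool:
  commands:
    - {"gripper":0.01,"slide":[0,0.0005,0],"rotation":[0,0,0]}

```text
time_s: 22.5
tcp_pos: [0.5044, 0.0912, 0.0669]
tcp_rot: [1.0, -0.006, -0.0, -0.0]
contact_force: [0.3, 2.2, 1.6]
width: 0.0231
grasp_force: 50.5
```

Call:
servo_tool:
  commands:
    - {"gripper":0.01,"slide":[0,0.0005,0],"rotation":[0,0,0]}

```text
time_s: 22.6
tcp_pos: [0.5044, 0.0907, 0.0669]
tcp_rot: [1.0, -0.005, -0.0, -0.0]
contact_force: [-0.6, 1.1, 1.4]
width: 0.0234
grasp_force: 50.4
```

Call:
servo_tool:
  commands:
    - {"gripper":0.01,"slide":[0,0.0005,0],"rotation":[0,0,0]}

```text
time_s: 22.7
tcp_pos: [0.5044, 0.0902, 0.0669]
tcp_rot: [1.0, -0.005, -0.0, 0.0]
contact_force: [-0.3, 2.5, 1.2]
width: 0.0233
grasp_force: 50.3
```

Call:
servo_tool:
  commands:
    - {"gripper":0.01,"slide":[0,0.0005,0],"rotation":[0,0,0]}

```text
time_s: 22.8
tcp_pos: [0.5044, 0.0899, 0.0669]
tcp_rot: [1.0, -0.005, -0.0, -0.0]
contact_force: [-0.6, 7.2, 0.9]
width: 0.0232
grasp_force: 50.2
```

Call:
servo_tool:
  commands:
    - {"gripper":0.01,"slide":[0,0.0004,0],"rotation":[0,0,0]}

```text
time_s: 22.9
tcp_pos: [0.5044, 0.0898, 0.0669]
tcp_rot: [1.0, -0.005, -0.0, -0.0]
contact_force: [-0.9, 9.8, 1.5]
width: 0.0229
grasp_force: 50.3
```

Call:
servo_tool:
  commands:
    - {"gripper":0.01,"slide":[0,0.0003,0],"rotation":[0,0,0]}

```text
time_s: 23.0
tcp_pos: [0.5044, 0.0898, 0.067]
tcp_rot: [1.0, -0.005, -0.0, -0.001]
contact_force: [-0.3, 10.3, 2.2]
width: 0.0231
grasp_force: 50.4
```

The guard has clicked and reached the hard stop. I'll relieve the push, open and rise.

Call:
servo_tool:
  commands:
    - {"gripper":0.01,"slide":[0,-0.0006,0],"rotation":[0,0,0]}
    - {"gripper":0.05,"slide":[0,0,0],"rotation":[0,0,0]}
    - {"gripper":0.05,"slide":[0,0,0],"rotation":[0,0,0]}
    - {"gripper":0.05,"slide":[0,0,0],"rotation":[0,0,0]}
    - {"gripper":0.05,"slide":[0,0,0],"rotation":[0,0,0]}
    - {"gripper":0.05,"slide":[0,0,-0.01],"rotation":[0,0,0]}
    - {"gripper":0.05,"slide":[0,0,-0.03],"rotation":[0,0,0]}
    - {"gripper":0.05,"slide":[0,0,-0.04],"rotation":[0,0,0]}
    - {"gripper":0.05,"slide":[0,0,-0.04],"rotation":[0,0,0]}
    - {"gripper":0.05,"slide":[0,0,0],"rotation":[0,0,0]}

```text
time_s: 24.0
tcp_pos: [0.5064, 0.0898, 0.193]
tcp_rot: [1.0, -0.005, 0.005, -0.0]
contact_force: [0.4, -0.7, -0.3]
width: 0.0503
grasp_force: 0.0
```

Call:
servo_tool:
  commands:
    - {"gripper":0.05,"slide":[0,-0.04,0],"rotation":[0,0,0]}
    - {"gripper":0.05,"slide":[0,-0.045,0],"rotation":[0,0,0]}
    - {"gripper":0.05,"slide":[0,-0.045,0],"rotation":[0,0,0]}
    - {"gripper":0.05,"slide":[0,-0.045,0],"rotation":[0,0,0]}
    - {"gripper":0.05,"slide":[0,-0.045,0],"rotation":[0,0,0]}
    - {"gripper":0.05,"slide":[0,0,0],"rotation":[0,0,0]}
    - {"gripper":0.05,"slide":[0,0,0],"rotation":[0,0,0]}

```text
time_s: 24.7
tcp_pos: [0.5065, 0.31, 0.1866]
tcp_rot: [1.0, -0.005, -0.0, 0.0]
contact_force: [0.5, 0.6, -1.1]
width: 0.0501
grasp_force: 0.0
```

```bash
python3 -c "
from h import *
to(.5,.09,.2)
cam=cap('top');cv2.imwrite('pics/top5.png',cv2.resize(cam[0][205:325,140:320],None,fx=4,fy=4,interpolation=2))"
```

```text
t 24.7 tcp [506.49 310.04 186.62] F [ 0.51  0.59 -1.07] w 0.0501 gf 0.0
x-axis deg -0.53 zaxis [-6.e-04 -6.e-04 -1.e+00] tool delta mm [ -4.45 220.1  -13.25]
```

View pics/top5.png

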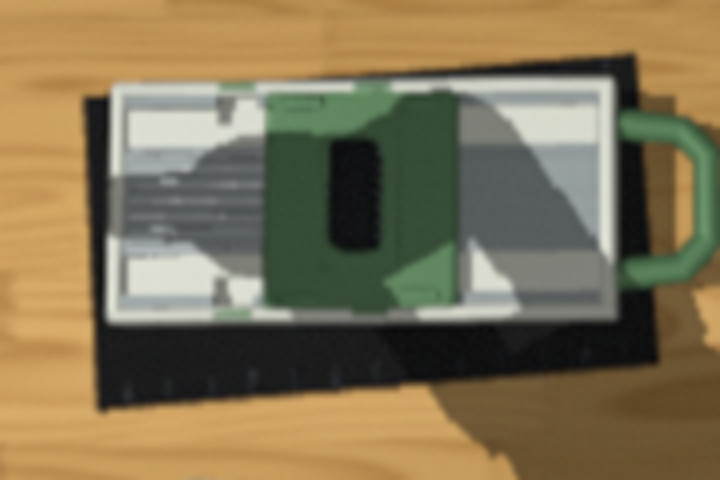

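The guard sits squarely on the rails (columns 264 to 458, centred at 361, with the deck's centre at 362), covering the blade and balls, and the arm is clear. I'll hand in the job.

```bash
python3 -c "
from plant import bot
print(bot.finish_job())"
```

```text
the job is handed in; nothing more can be done
None
```

The blade guard is locked on: after the three touches in the order asked, it was lowered into the rails, slid through the click to the hard stop and released, and the job was handed in with the arm clear at about 25 s (highest sensed contact force about 14 N).

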